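# Clear the glue bottles after the stock check

## Robot

A 6-joint arm with a two-finger parallel gripper is mounted at the origin on a cart in front of the work surface, level with it; the furniture and walls round the work are solid. World frame = base frame: x ahead of the robot, y to its left, z up, the work surface at z = 0. Lengths are in m, angles in degrees, forces in N, time in s.
With the tool pointing down it reaches from about 0.375 to 0.9 m from the base axis. Payload 3.1 kg.
Tool frame: the origin (TCP) lies on the centre line of the jaws, within the pads' length; the fingertips stand 22 mm ahead of it and the grasp point (between the pads) lies 3 mm ahead of it; y points along the fingers, z is the direction in which the jaws open and shut, and the axes are right-handed (so a half turn about y gives the same grasp; the last joint's range is limited). The gripper opens to 87 mm and grips with 3 to 60 N. Pads are 19 mm wide; open, the fingers measure 117 mm over their backs; the gripper's body (75 mm by 190 mm) begins 51 mm behind the grasp point.
Start: joints at [56.866, 30.224, 82.088, -0, 67.689, -10.227], TCP at [0.243, 0.576, 0.245] pointing down, gripper open.
Joint ranges: [-176.69, 176.69], [-43.24, 126.21], [12.49, 139.97], [-82, 262], [0, 151.66], [-163.58, 163.58]. Speed limits (degrees/s): [159.86, 159.86, 180, 180, 180, 180].

## Interface

Orientations are given as a 3x3 rotation matrix whose columns are the frame's x, y, z axes.
In Python, from rig import bot gives the robot as it stands.
- The arm moves only by the tool jog_arm, never from a script. Its argument "motion" is one flat list of numbers, 6 for each row, row after row: the shift along the tool's x, y, z in mm, then the turn, a rotation vector about the tool's x, y, z in degrees. A call has 1 to 20 rows; each row is the pose to reach, as a shift and turn from the pose commanded when the call began, along the tool's axes at that moment; what a row does not reach only later rows make up. A row lasts 1/8 s, in which the tool goes at most 62.5 mm and 10.7 degrees, less where a joint would pass 70% of its speed; a pose out of reach is approached as far as the arm can. A call with a gripper value outside its range is refused whole. "gripper" is the opening, from 0 (shut) to 1 (fully open), set as the call begins (left out, the last holds). The fingers move at their own pace and stop on an object; the grip force is fixed at half the most. Time passes only in rows, so rows that repeat a pose let the fingers close. It gives the time, the measured TCP pose, the force and the opening at its end, in the units of the state.
- bot.read_state(): the state, without advancing time (a new reading comes with each control period).
- bot.capture(name): name is "scene" or "top"; returns (picture, depth): 480x640x3 uint8, red, green, blue; 480x640 float32, m along the optical axis (not along the pixel's ray), 0 where there is no reading.
- bot.get_calibration(name): a dict with "mtx" (3x3 intrinsics, pixels), "pose" (4x4, takes a point from camera to world coordinates). Camera axes: x right, y up, looking along -z (the intrinsics and any distortion apply to the point x, -y, -z); pixel columns grow to the right and rows downward; lengths in m; the calibration is good to about 2 mm. A picture is of the moment at which its call begins. get_calibration takes no time and is no camera call.
- bot.hand_in(): hands the job in, once; it reports no verdict.
The state is a dict: "time_s": time; "joint_positions": joint angles; "qvel": joint speeds; "tau": joint torques, N m; "position": TCP position; "tcp_rot": TCP orientation; "force": force on the tool from outside, world axes, zero at the start; "moment": the same for the moment, N m; "opening": opening from 0.0 (shut) to 1.0 (fully open).
Only numpy, scipy, OpenCV 4.12 (cv2) and the standard library are available. Lean on these libraries where they do the work, as an engineer would, in place of code of your own. Each camera call takes 0.05 s, during which the arm holds its last target.

## Task

The glue bottles on the bench have been through the stock check: those with a round card tag on top are still good, those with a narrow strip tag have expired. Push the caps of the good ones fully home and stand them upright in the wooden rack, one to a bay; stand the expired ones upright in the metal waste tray and, once they are there, pull their push-pull caps right up so that the leftover glue can dry out. Glue drips, so never lift a bottle while its cap is up, and leave the mug and the tape measure where they are.

Things in the scene. Friction and masses are not known exactly. Their poses are not given: they have to be found in the camera images.
- bottle_1: White plastic squeeze bottle, about 0.57 kg: upright block 70 mm long (own x), 48 mm wide (own y), 88 mm high; origin in the middle of its underside, z up. Grip it over the 48 mm width near its upper edge. A neck and an orange push-pull cap stand on its top. May be absent. This one has a ROUND card tag (45 mm disc) round the neck: glue still good.
- bottle_1_cap (a joint): Cap of bottle_1: slides along the bottle's z; 0 = pushed home (shut), 0.012 m = pulled right up (open). A snap half way (0.006) holds it at either end: about 3.5 N along the axis moves it, less than the bottle weighs; near half way it may stay put. Squeezing it from the sides does not move it.
- bottle_1_captop (a point): Centre of the flat top of the cap of bottle_1; it moves up and down with the cap. The cap is 28 mm across and 18 mm high; its top is 114 mm above the bottle's underside when home, 126 mm when up. The bottle's flat top is 26 mm (home) or 38 mm (up) below it.
- bottle_2: White plastic squeeze bottle, about 0.57 kg: upright block 70 mm long (own x), 48 mm wide (own y), 88 mm high; origin in the middle of its underside, z up. Grip it over the 48 mm width near its upper edge. A neck and an orange push-pull cap stand on its top. May be absent. This one has a ROUND card tag (45 mm disc) round the neck: glue still good.
- bottle_2_cap (a joint): Cap of bottle_2: slides along the bottle's z; 0 = pushed home (shut), 0.012 m = pulled right up (open). A snap half way (0.006) holds it at either end: about 3.5 N along the axis moves it, less than the bottle weighs; near half way it may stay put. Squeezing it from the sides does not move it.
- bottle_2_captop (a point): Centre of the flat top of the cap of bottle_2; it moves up and down with the cap. The cap is 28 mm across and 18 mm high; its top is 114 mm above the bottle's underside when home, 126 mm when up. The bottle's flat top is 26 mm (home) or 38 mm (up) below it.
- bottle_3: White plastic squeeze bottle, about 0.57 kg: upright block 70 mm long (own x), 48 mm wide (own y), 88 mm high; origin in the middle of its underside, z up. Grip it over the 48 mm width near its upper edge. A neck and an orange push-pull cap stand on its top. May be absent. This one has a ROUND card tag (45 mm disc) round the neck: glue still good.
- bottle_3_cap (a joint): Cap of bottle_3: slides along the bottle's z; 0 = pushed home (shut), 0.012 m = pulled right up (open). A snap half way (0.006) holds it at either end: about 3.5 N along the axis moves it, less than the bottle weighs; near half way it may stay put. Squeezing it from the sides does not move it.
- bottle_3_captop (a point): Centre of the flat top of the cap of bottle_3; it moves up and down with the cap. The cap is 28 mm across and 18 mm high; its top is 114 mm above the bottle's underside when home, 126 mm when up. The bottle's flat top is 26 mm (home) or 38 mm (up) below it.
- bottle_4: White plastic squeeze bottle, about 0.57 kg: upright block 70 mm long (own x), 48 mm wide (own y), 88 mm high; origin in the middle of its underside, z up. Grip it over the 48 mm width near its upper edge. A neck and an orange push-pull cap stand on its top. May be absent. This one has a narrow STRIP of card (18 mm wide) along its top, folded down over its -x end: glue expired.
- bottle_4_cap (a joint): Cap of bottle_4: slides along the bottle's z; 0 = pushed home (shut), 0.012 m = pulled right up (open). A snap half way (0.006) holds it at either end: about 3.5 N along the axis moves it, less than the bottle weighs; near half way it may stay put. Squeezing it from the sides does not move it.
- bottle_4_captop (a point): Centre of the flat top of the cap of bottle_4; it moves up and down with the cap. The cap is 28 mm across and 18 mm high; its top is 114 mm above the bottle's underside when home, 126 mm when up. The bottle's flat top is 26 mm (home) or 38 mm (up) below it.
- bottle_5: White plastic squeeze bottle, about 0.57 kg: upright block 70 mm long (own x), 48 mm wide (own y), 88 mm high; origin in the middle of its underside, z up. Grip it over the 48 mm width near its upper edge. A neck and an orange push-pull cap stand on its top. May be absent. This one has a narrow STRIP of card (18 mm wide) along its top, folded down over its -x end: glue expired.
- bottle_5_cap (a joint): Cap of bottle_5: slides along the bottle's z; 0 = pushed home (shut), 0.012 m = pulled right up (open). A snap half way (0.006) holds it at either end: about 3.5 N along the axis moves it, less than the bottle weighs; near half way it may stay put. Squeezing it from the sides does not move it.
- bottle_5_captop (a point): Centre of the flat top of the cap of bottle_5; it moves up and down with the cap. The cap is 28 mm across and 18 mm high; its top is 114 mm above the bottle's underside when home, 126 mm when up. The bottle's flat top is 26 mm (home) or 38 mm (up) below it.
- bottle_6: White plastic squeeze bottle, about 0.57 kg: upright block 70 mm long (own x), 48 mm wide (own y), 88 mm high; origin in the middle of its underside, z up. Grip it over the 48 mm width near its upper edge. A neck and an orange push-pull cap stand on its top. May be absent. This one has a narrow STRIP of card (18 mm wide) along its top, folded down over its -x end: glue expired.
- bottle_6_cap (a joint): Cap of bottle_6: slides along the bottle's z; 0 = pushed home (shut), 0.012 m = pulled right up (open). A snap half way (0.006) holds it at either end: about 3.5 N along the axis moves it, less than the bottle weighs; near half way it may stay put. Squeezing it from the sides does not move it.
- bottle_6_captop (a point): Centre of the flat top of the cap of bottle_6; it moves up and down with the cap. The cap is 28 mm across and 18 mm high; its top is 114 mm above the bottle's underside when home, 126 mm when up. The bottle's flat top is 26 mm (home) or 38 mm (up) below it.
- rack: Wooden glue rack, fixed to the bench: 82 mm deep (its x), 292 mm long (its y), origin in the middle of its underside. Three bays at y = -0.094, 0, +0.094 m and x = 0; each 62 mm (x) by 84 mm (y) inside, so a bottle stands with its length along the rack. Bay floor 10 mm above the origin; rails rise to 55 mm, partitions 50 mm, end boards 62 mm.
- waste_tray: Sheet-metal tray, fixed to the bench, without partitions: inside 124 mm (its x) by 284 mm (its y), floor 3 mm above the origin, walls up to 48 mm; origin in the middle of its underside.
- tea_mug: White tea mug, 85 mm across, 91 mm high; bystander. Origin under the middle.
- tape_measure: Yellow tape measure, 38 x 72 x 62 mm high; bystander. Origin in the middle of its underside.

How it is judged (in metres and radians):
At the end, for the whole second after the job is handed in: Every good (round tag) bottle stands upright (within 0.1 rad) on the floor of the rack with its cap within 2.5 mm of home; every expired (strip tag) bottle stands upright (within 0.1 rad) on the floor of the waste tray with its cap pulled up at least 9.5 mm of its 12; all at rest (z of each of bottle_1, bottle_2, bottle_3 in the frame of rack below 0.016 m and x of bottle_1 in the frame of rack between -0.02 and 0.02 m and y of bottle_1 in the frame of rack between -0.136 and 0.136 m and value of joint each of bottle_1_cap, bottle_2_cap, bottle_3_cap below 0.0025 m and angle between each of bottle_1, bottle_2, bottle_3, bottle_4, bottle_5, bottle_6's own z axis and vertical below 0.1 rad and linear speed of each of bottle_1, bottle_2, bottle_3, bottle_4, bottle_5, bottle_6 below 0.02 m/s and x of bottle_2 in the frame of rack between -0.02 and 0.02 m and y of bottle_2 in the frame of rack between -0.136 and 0.136 m and x of bottle_3 in the frame of rack between -0.02 and 0.02 m and y of bottle_3 in the frame of rack between -0.136 and 0.136 m and z of each of bottle_4, bottle_5, bottle_6 in the frame of waste_tray below 0.01 m and x of bottle_4 in the frame of waste_tray between -0.05 and 0.05 m and y of bottle_4 in the frame of waste_tray between -0.125 and 0.125 m and value of joint each of bottle_4_cap, bottle_5_cap, bottle_6_cap above 0.0095 m and x of bottle_5 in the frame of waste_tray between -0.05 and 0.05 m and y of bottle_5 in the frame of waste_tray between -0.125 and 0.125 m and x of bottle_6 in the frame of waste_tray between -0.05 and 0.05 m and y of bottle_6 in the frame of waste_tray between -0.125 and 0.125 m); the robot touches nothing.
It fails at once if a bottle is lifted clear of what it stands on while its cap is up ((value of joint bottle_1_cap above 0.006 m and height (world z) of bottle_1 above 0.04 m) or (value of joint bottle_2_cap above 0.006 m and height (world z) of bottle_2 above 0.04 m) or (value of joint bottle_3_cap above 0.006 m and height (world z) of bottle_3 above 0.04 m) or (value of joint bottle_4_cap above 0.006 m and height (world z) of bottle_4 above 0.04 m) or (value of joint bottle_5_cap above 0.006 m and height (world z) of bottle_5 above 0.04 m) or (value of joint bottle_6_cap above 0.006 m and height (world z) of bottle_6 above 0.04 m)).
It fails at once if the tea mug is pushed more than 3 cm (distance of tea_mug from where it was at the start of the episode above 0.03 m).
It fails at once if the tape measure is pushed more than 3 cm (distance of tape_measure from where it was at the start of the episode above 0.03 m).
Of bottle_1, bottle_2, bottle_3, bottle_4, bottle_5, bottle_6 only 4 to 5 are there at a start; the rules pass over those that are not, and their reading is None.
At some moment in a run one of bottle_1, bottle_2, bottle_3, bottle_4, bottle_5, bottle_6 may be knocked a few centimetres aside while the robot is not near it.
Once in a run the grip may slacken for a moment while it holds something.
It also fails if it takes over 210 s, if anything falls off the work surface, if the arm or the gripper's body presses on something with over 40 N, if the wrist force passes 120 N, or if a joint passes its speed limit or range.

## Working session

There is one attempt and no reset: what is moved stays moved. The work goes in short steps, Python scripts to look and compute and a tool call to move; the robot and the scene stay as the last step left them, time stands still between calls to the robot, and variables do not carry over. Pictures are saved under pics/ and viewed, and the job is handed in when it is done.

Besides the shell and the picture viewer there is one more tool, called after "Call:" by a JSON object that holds its "method" and its "body", one argument or row to a line. jog_arm: Moves the arm, as the interface text tells. Its arguments: {"type":"object","properties":{"motion":{"type":"array","items":{"type":"number"}},"gripper":{"type":"number"}},"required":["motion"]}

```bash
ls; mkdir -p pics
python3 - <<'E'
from rig import bot
import cv2,numpy as np
s=bot.read_state()
for k,v in s.items(): print(k,np.round(v,3).tolist())
for n in("scene","top"):
    p,d=bot.capture(n); cv2.imwrite(f"pics/{n}0.png",p[:,:,::-1]); np.save(f"pics/{n}0.npy",d)
    c=bot.get_calibration(n); print(n,{k:np.round(v,3).tolist() if not isinstance(v,str) else v for k,v in c.items()})
E
```

```text
pics
time_s 0.0
joint_positions [56.866, 30.279, 82.156, 0.001, 67.688, -10.228]
qvel [-0.099, 0.056, -0.054, -0.012, -0.033, 0.025]
tau [-0.0, -44.005, -17.659, 0.063, 0.058, -0.0]
position [0.243, 0.575, 0.244]
tcp_rot [[0.921, -0.001, 0.389], [-0.389, -0.002, 0.921], [-0.0, -1.0, -0.002]]
force [0.256, -0.61, -0.216]
moment [0.019, 0.019, 0.008]
opening 1.002
scene {'mtx': [[567.795, 0.0, 322.721], [0.0, 567.795, 243.952], [0.0, 0.0, 1.0]], 'pose': [[0.551, 0.339, -0.762, -0.562], [-0.834, 0.211, -0.509, -0.728], [-0.012, 0.917, 0.399, 0.676], [0.0, 0.0, 0.0, 1.0]]}
top {'mtx': [[482.36, 0.0, 316.851], [0.0, 482.36, 236.422], [0.0, 0.0, 1.0]], 'pose': [[0.012, 0.995, -0.101, 0.413], [-1.0, 0.011, -0.017, -0.015], [-0.016, 0.101, 0.995, 1.403], [0.0, 0.0, 0.0, 1.0]]}
```

View pics/scene0.png

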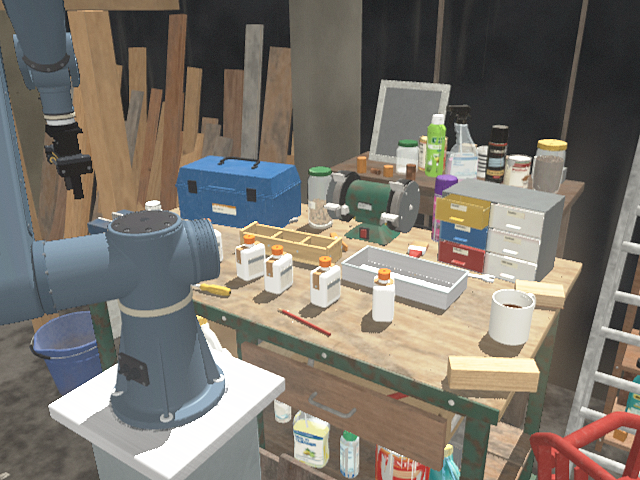

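View pics/top0.png

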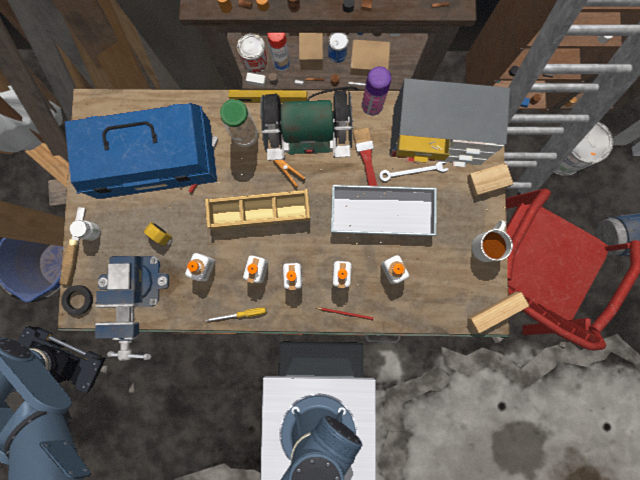

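The scene shows five bottles in a row in the top view at columns 199, 255, 292, 342 and 396, around row 270. The rack is at (257,210), the tray at (384,211), the mug at (494,245) and the tape measure at (157,233). I'll zoom in for the tags and measure.

```bash
cat > h.py <<'E'
import numpy as np,cv2
from rig import bot
def world(n,d):
    c=bot.get_calibration(n);K=np.array(c['mtx']);T=np.array(c['pose'])
    v,u=np.mgrid[0:480,0:640]
    P=np.stack([(u-K[0,2])/K[0,0]*d,-(v-K[1,2])/K[1,1]*d,-d],-1)
    W=P@T[:3,:3].T+T[:3,3]
    W[d==0]=np.nan
    return W
def proj(n,p):
    c=bot.get_calibration(n);K=np.array(c['mtx']);T=np.array(c['pose'])
    q=(np.atleast_2d(p)-T[:3,3])@T[:3,:3]
    return np.stack([K[0,2]+K[0,0]*q[:,0]/-q[:,2],K[1,2]-K[1,1]*q[:,1]/-q[:,2]],-1)
def bottles(p,d,n='top',lo=0.07,hi=0.15):
    W=world(n,d);hsv=cv2.cvtColor(p,cv2.COLOR_RGB2HSV)
    m=((hsv[...,0]>=6)&(hsv[...,0]<=16)&(hsv[...,1]>190)&(hsv[...,2]>150)&(W[...,2]>lo)&(W[...,2]<hi)).astype(np.uint8)
    k,L,st,ce=cv2.connectedComponentsWithStats(m)
    out=[]
    for i in range(1,k):
        if st[i,4]<25: continue
        w=W[L==i]; zt=np.nanpercentile(w[:,2],80)
        top=w[w[:,2]>zt-.006]
        out.append((ce[i].round(1),st[i,4],np.nanmedian(top[:,2]),(np.nanmin(top[:,:2],0)+np.nanmax(top[:,:2],0))/2,np.nanmean(top[:,:2],0)))
    return W,out
E
python3 - <<'E'
from h import *
for n in("top","scene"):
    p=cv2.imread(f"pics/{n}0.png");d=np.load(f"pics/{n}0.npy")
    W,o=bottles(p[:,:,::-1].copy(),d,n)
    for b in o: print(n,b)
    if n=="top":
        c=cv2.resize(p[245:300,180:420],None,fx=3.33,fy=3.33,interpolation=cv2.INTER_CUBIC)
        c2=cv2.resize(p[175:245,180:450],None,fx=2.95,fy=2.95,interpolation=cv2.INTER_CUBIC)
        cv2.imwrite("pics/z_top.png",c);cv2.imwrite("pics/z_top2.png",c2)
    else:
        cv2.imwrite("pics/z_sc.png",cv2.resize(p[205:330,190:420],None,fx=3.4,fy=3.4,interpolation=cv2.INTER_CUBIC))
E
```

```text
top (array([192.5, 265.9]), np.int32(82), np.float64(0.12618073642099392), array([0.45964135, 0.33753434]), array([0.46034703, 0.33638297]))
top (array([252.2, 268.5]), np.int32(70), np.float64(0.11470767117391212), array([0.45526648, 0.17981355]), array([0.45553115, 0.17933021]))
top (array([397.9, 268.6]), np.int32(79), np.float64(0.11525686501417964), array([ 0.45984514, -0.20844879]), array([ 0.45971081, -0.2088866 ]))
top (array([342. , 273.6]), np.int32(67), np.float64(0.11439540188424724), array([ 0.44481017, -0.06080337]), array([ 0.4443834 , -0.06092428]))
top (array([291. , 275.4]), np.int32(68), np.float64(0.11452635718908277), array([0.43787709, 0.0750176 ]), array([0.43851621, 0.0749201 ]))
```

View pics/z_top.png

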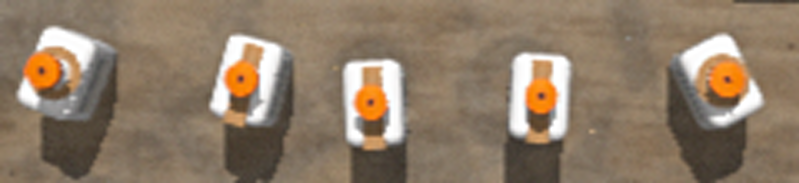

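View pics/z_sc.png

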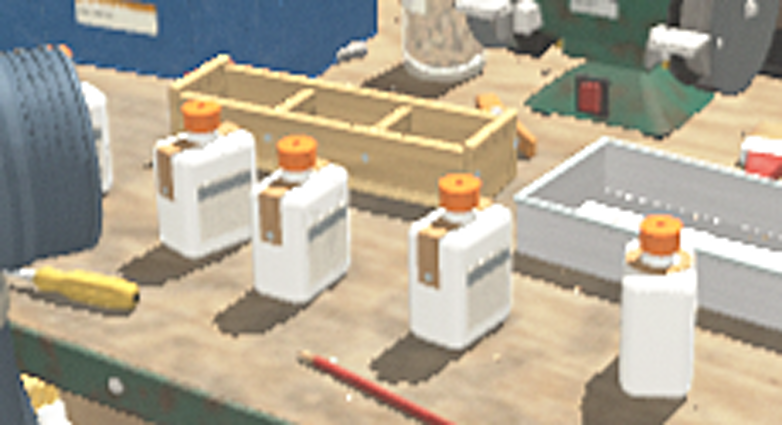

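View pics/z_top2.png

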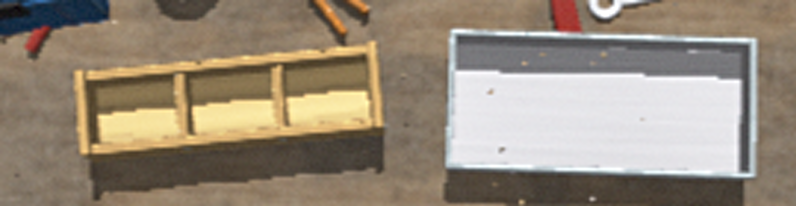

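```bash
cat >> h.py <<'E'
def rects(W,lo=.078,hi=.095,box=(0.38,0.55,-.3,.42),minpts=60):
    m=((W[...,2]>lo)&(W[...,2]<hi)&(W[...,0]>box[0])&(W[...,0]<box[1])&(W[...,1]>box[2])&(W[...,1]<box[3])).astype(np.uint8)
    m=cv2.morphologyEx(m,cv2.MORPH_CLOSE,np.ones((5,5),np.uint8))
    k,L,st,ce=cv2.connectedComponentsWithStats(m);o=[]
    for i in range(1,k):
        if st[i,4]<minpts: continue
        w=W[(L==i)&(W[...,2]>lo)&(W[...,2]<hi)]
        r=cv2.minAreaRect((w[:,:2]*1000).astype(np.float32)); (c,(a,b),t)=r
        if a<b: a,b,t=b,a,t+90
        t=(t+90)%180-90
        o.append((np.round(ce[i]),st[i,4],np.round(c,1),round(a,1),round(b,1),round(t,1),np.median(w[:,2]).round(4)))
    return o
E
python3 - <<'E'
from h import *
p=cv2.imread(f"pics/top0.png");d=np.load(f"pics/top0.npy")
W=world('top',d)
for r in rects(W): print(*r)
print('rack rails')
for r in rects(W,.044,.07,(.5,.7,-.02,.28)): print(*r)
print('tray')
for r in rects(W,.03,.06,(.48,.75,-.35,-.02)): print(*r)
print('mug/tape')
for r in rects(W,.05,.1,(.45,.62,-.6,-.36)): print(*r)
for r in rects(W,.05,.075,(.45,.62,.36,.55)): print(*r)
# table height check
print(np.nanmedian(W[305:320,150:200,2]), np.nanmedian(W[200:230,345:425,2]))
E
```

```text
[197. 267.] 343 [459.8 337.9] 69.9 48.9 -20.6 0.0876
[395. 269.] 352 [ 460.  -208.4] 69.3 48.0 26.4 0.0883
[254. 269.] 350 [454.7 181.1] 72.2 48.0 -14.1 0.0876
[341. 274.] 363 [444.1 -60. ] 71.4 47.7 -3.0 0.0877
[292. 276.] 365 [437.3  75.9] 70.9 46.9 0.8 0.0877
rack rails
[267. 208.] 965 [630. 159.] 251.3 84.6 -84.3 0.0543
tray
[387. 207.] 807 [ 628.5 -178.5] 296.0 136.8 88.6 0.0473
mug/tape
[494. 244.] 964 [ 534.5 -485.7] 107.1 84.5 -54.1 0.0588
[154. 233.] 247 [553.9 469.5] 58.6 37.3 53.4 0.0594
0.00018936412104353373 0.0037595852557432696
```

```bash
cat >> h.py <<'E'
def rel(x,y,z,jaw,s=None,pre=None):
    """shift mm along tool axes + turn about tool y to reach TCP (x,y,z), jaw axis (tool z) at world angle jaw (mod 180)"""
    s=s or bot.read_state();R=np.array(s['tcp_rot']);p=np.array(s['position'])
    cur=np.degrees(np.arctan2(R[1,2],R[0,2]));dy=(jaw-cur+90)%180-90
    sh=R.T@(np.array([x,y,z])-p)*1000
    a=np.radians(cur+dy);zz=np.array([np.cos(a),np.sin(a),0]);yy=np.array([0,0,-1.]);T=np.stack([np.cross(yy,zz),yy,zz],1)
    rv=np.degrees(cv2.Rodrigues(R.T@T)[0].ravel())
    print('rel',sh.round(1).tolist(),rv.round(1).tolist(),'cur jaw',round(cur,1),'dyaw',round(dy,1))
E
python3 - <<'E'
from h import *
p=cv2.imread(f"pics/top0.png");d=np.load(f"pics/top0.npy")
W=world('top',d)
print('rack')
for r in rects(W,.044,.07,(.5,.72,-.02,.36)): print(*r)
# floors of bays
hsv=None
for lo,hi in((.045,.059),(.058,.07)):
    for r in rects(W,lo,hi,(.5,.72,-.02,.36),15): print(lo,*r)
# tray rim
for r in rects(W,.044,.052,(.48,.75,-.38,.0)): print('rim',*r)
rel(.46,.338,.17,69.4)
E
```

```text
rack
[256. 209.] 1202 [627.2 179.5] 292.5 84.8 -84.0 0.0548
0.045 [204. 179.] 33 [710.7 332. ] 52.4 6.3 -77.3 0.0516
0.045 [255. 209.] 1080 [627.2 179.5] 292.5 84.8 -84.0 0.0538
0.045 [306. 204.] 28 [640.8  38.7] 22.4 8.5 0.6 0.058
0.058 [204. 178.] 23 [709.9 332.1] 50.8 5.0 -78.6 0.0648
0.058 [302. 205.] 168 [638.9  69.8] 83.0 71.3 6.4 0.0611
0.058 [235. 198.] 30 [654.3 242.7] 36.5 8.5 -88.4 0.0592
0.058 [207. 214.] 114 [611.7 317.7] 80.1 25.6 19.1 0.0621
0.058 [237. 223.] 65 [584.8 236.2] 85.0 8.5 -83.7 0.0592
rim [384. 210.] 661 [ 628.3 -178.3] 295.5 136.5 88.8 0.0481
rel [292.3, 73.8, -133.8] [0.1, -2.3, -0.0] cur jaw 67.1 dyaw 2.3
```

Run:
```python
from h import *
d=np.load(f"pics/top0.npy");W=world('top',d)
print('vise',np.nanmax(W[255:360,95:168,2]),'screwd',np.nanmax(W[310:320,205:265,2]))
for q in((110,275),(150,275),(125,350),(155,295)): print(q,W[q[1],q[0]].round(3))
rel(.46,.3375,.245,69.4)
```

```text
vise 0.33391905847450976 screwd 0.027263445585753887
(110, 275) [0.433 0.564 0.108]
(150, 275) [0.436 0.489 0.016]
(125, 350) [0.231 0.528 0.071]
(155, 295) [0.379 0.473 0.013]
rel [292.5, -1.2, -134.4] [0.1, -2.3, -0.0] cur jaw 67.1 dyaw 2.3
```

Call:
{"method": "jog_arm", "body": {
  "motion": [60,0,-27,0,0,0,120,0,-54,0,-1,0,180,0,-81,0,-2,0,240,0,-108,0,-2.3,0,292,-1,-134,0,-2.3,0,292,50,-134,0,-2.3,0,292,70,-134,0,-2.3,0,292,70,-134,0,-2.3,0,292,70,-134,0,-2.3,0],
  "gripper": 0
}}

```text
time_s: 1.23
position: [0.4604, 0.3391, 0.1752]
tcp_rot: [[0.936, 0.001, 0.352], [-0.352, 0.001, 0.936], [0.001, -1.0, 0.001]]
force: [-0.3, 0.2, 0.8]
opening: 0.064
```

Call:
{"method": "jog_arm", "body": {
  "motion": [0,20,-1.5,0,0,0,0,26,-1.5,0,0,0,0,30,-1.5,0,0,0,0,34,-1.5,0,0,0,0,38,-1.5,0,0,0,0,40.5,-1.5,0,0,0,0,40.5,-1.5,0,0,0,0,40.5,-1.5,0,0,0]
}}

```text
time_s: 2.22
position: [0.4601, 0.3375, 0.1363]
tcp_rot: [[0.936, 0.002, 0.352], [-0.352, 0.001, 0.936], [0.002, -1.0, 0.002]]
force: [-1.3, -1.0, 14.3]
opening: 0.003
```

Call:
{"method": "jog_arm", "body": {
  "motion": [0,-30,0,0,0,0,0,-60,0,0,0,0,0,-60,0,0,0,0,0,-60,0,0,0,0],
  "gripper": 1
}}

```text
time_s: 2.72
position: [0.4591, 0.3369, 0.1933]
tcp_rot: [[0.936, -0.001, 0.352], [-0.352, -0.001, 0.936], [-0.001, -1.0, -0.001]]
force: [0.0, 0.5, -0.1]
opening: 0.373
```

```bash
cat > look.py <<'E'
from h import *
import sys
t=sys.argv[1]
p,d=bot.capture('top'); cv2.imwrite(f"pics/top{t}.png",p[:,:,::-1])
W,o=bottles(p,d)
for b in o: print('cap',b[0],b[1],'z',round(b[2],4),b[4].round(4))
for r in rects(W): print(*r)
ps,ds=bot.capture('scene'); cv2.imwrite(f"pics/scene{t}.png",ps[:,:,::-1])
W,o=bottles(ps,ds,'scene')
for b in o: print('scap',b[0],b[1],'z',round(b[2],4),b[4].round(4))
s=bot.read_state();print('t',s['time_s'],np.round(s['position'],4),s['opening'])
E
python3 look.py 1; python3 -c "
from h import *
rel(.46,.3375,.080,69.4)"
```

```text
cap [252.1 268.6] 68 z 0.1147 [0.4553 0.1794]
cap [397.9 268.6] 81 z 0.1155 [ 0.4597 -0.209 ]
cap [342.1 273.8] 62 z 0.1149 [ 0.444  -0.0613]
cap [291.  275.5] 67 z 0.1154 [0.4381 0.075 ]
[395. 269.] 356 [ 459.9 -208.1] 69.1 47.7 27.2 0.0881
[254. 269.] 350 [454.7 181.3] 71.9 47.4 -14.2 0.0875
[341. 274.] 364 [444.3 -60.6] 70.9 46.6 0.2 0.0881
[292. 276.] 363 [437.4  75.9] 71.0 47.0 0.9 0.0879
t 2.825 [0.4587 0.3368 0.1927] 0.462812680116468
rel [1.1, 112.7, 1.4] [0.1, -0.0, -0.1] cur jaw 69.4 dyaw 0.0
```

View pics/top1.png

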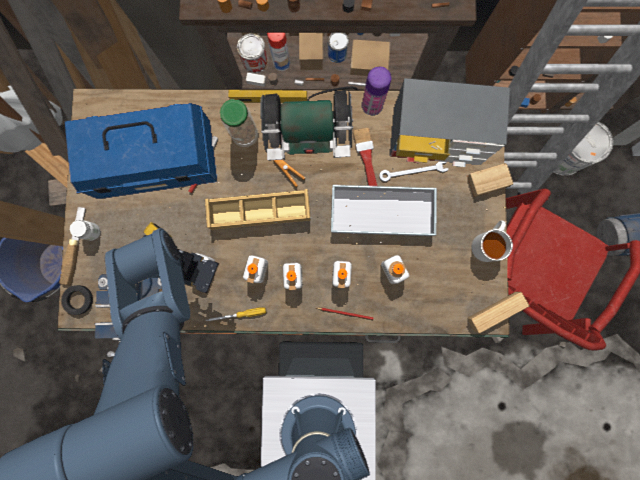

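The picture shows the gripper over bottle A at about (200,270), hiding it. The other four bottles haven't moved. The cap was pressed with 14 N and the tips were at 0.114 m, which matches the home height. Now I'll grip A.

Call:
{"method": "jog_arm", "body": {
  "motion": [1,0,1.4,0,0,0,1,0,1.4,0,0,0,1,0,1.4,0,0,0,1,0,1.4,0,0,0,1,0,1.4,0,0,0,1,0,1.4,0,0,0,1,30,1.4,0,0,0,1,60,1.4,0,0,0,1,80,1.4,0,0,0,1,95,1.4,0,0,0,1,105,1.4,0,0,0,1,112,1.4,0,0,0,1,112,1.4,0,0,0],
  "gripper": 1
}}

```text
time_s: 4.45
position: [0.4609, 0.3382, 0.0819]
tcp_rot: [[0.936, -0.0, 0.352], [-0.352, -0.0, 0.936], [-0.0, -1.0, -0.0]]
force: [-0.2, -0.1, 0.2]
opening: 0.998
```

Call:
{"method": "jog_arm", "body": {
  "motion": [0,0,0,0,0,0,0,0,0,0,0,0,0,0,0,0,0,0,0,0,0,0,0,0,0,0,0,0,0,0,0,0,0,0,0,0,0,0,0,0,0,0],
  "gripper": 0
}}

```text
time_s: 5.32
position: [0.4609, 0.3381, 0.0821]
tcp_rot: [[0.936, -0.0, 0.352], [-0.352, -0.0, 0.936], [0.0, -1.0, -0.0]]
force: [0.1, -0.9, 2.1]
opening: 0.548
```

Call:
{"method": "jog_arm", "body": {
  "motion": [0,-10,0,0,0,0,0,-20,0,0,0,0,0,-40,0,0,0,0,0,-60,0,0,0,0,0,-85,0,0,0,0,0,-110,0,0,0,0,0,-120,0,0,0,0,0,-120,0,0,0,0]
}}

```text
time_s: 6.32
position: [0.461, 0.3382, 0.2025]
tcp_rot: [[0.936, 0.001, 0.352], [-0.352, 0.0, 0.936], [0.001, -1.0, 0.001]]
force: [-0.0, 1.0, -5.4]
opening: 0.556
```

```bash
python3 -c "
from h import *
s=bot.read_state();print(s['force'],s['opening'],s['position'])
rel(.6174,.273,.202,6)
rel(.6174,.273,.092,6)"
```

```text
[-0.01357139  0.95566606 -5.40059352] 0.5556367847381501 [0.46101202 0.33823924 0.20254985]
rel [169.3, 0.7, -6.0] [-0.1, 63.4, 0.0] cur jaw 69.4 dyaw -63.4
rel [169.2, 110.7, -6.1] [-0.1, 63.4, 0.0] cur jaw 69.4 dyaw -63.4
```

Call:
{"method": "jog_arm", "body": {
  "motion": [20,0,-1,0,8,0,42,0,-2,0,16,0,64,0,-3,0,24,0,88,0,-3,0,32,0,110,0,-4,0,40,0,130,0,-5,0,48,0,150,0,-6,0,56,0,169,0,-6,0,63.4,0,169,0,-6,0,63.4,0,169,0,-6,0,63.4,0,169,0,-6,0,63.4,0]
}}

```text
time_s: 7.7
position: [0.6157, 0.2735, 0.2015]
tcp_rot: [[0.106, -0.002, 0.994], [-0.994, -0.0, 0.106], [0.0, -1.0, -0.002]]
force: [1.4, -0.4, -3.9]
opening: 0.554
```

```bash
python3 look.py 2; python3 -c "
from h import *
rel(.6174,.273,.092,6)
p=cv2.imread('pics/scene2.png');cv2.imwrite('pics/s2c.png',cv2.resize(p[130:330,100:420],None,fx=2.4,fy=2.4))
"
```

```text
cap [252.2 268.6] 69 z 0.1143 [0.4551 0.1792]
cap [398.  268.6] 77 z 0.1156 [ 0.4594 -0.2086]
cap [342.  273.7] 65 z 0.115 [ 0.4444 -0.0612]
cap [291.  275.5] 68 z 0.115 [0.4378 0.0752]
[395. 269.] 352 [ 459.8 -208.4] 68.9 48.7 25.7 0.0877
[254. 269.] 354 [454.7 181.2] 71.8 48.0 -13.8 0.0876
[341. 274.] 361 [444.4 -60.6] 70.9 46.7 0.4 0.0878
[292. 276.] 362 [437.3  75.9] 70.9 47.0 1.2 0.0879
t 7.8 [0.6162 0.2735 0.202 ] 0.5475230085419056
rel [0.6, 110.0, 1.3] [0.0, 0.1, 0.0] cur jaw 6.1 dyaw -0.1
```

View pics/s2c.png

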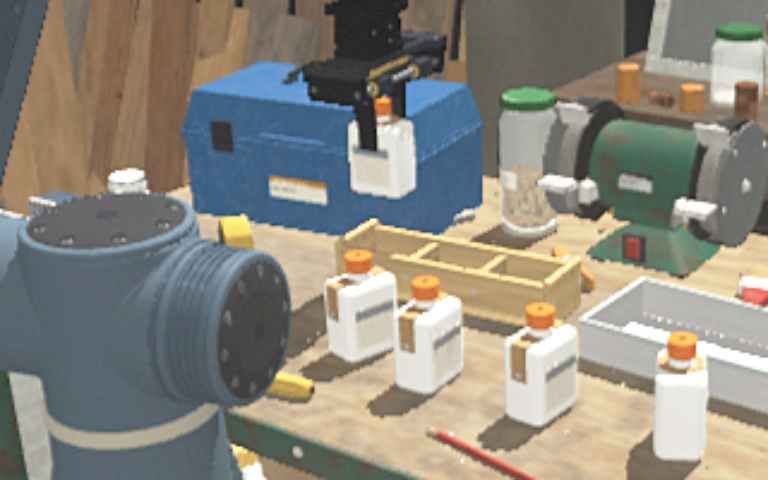

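Bottle A hangs upright in the jaws at zoomed (380,150), above the rack's left bay. I'll check how it sits along the bay.

```bash
cat >> h.py <<'E'
def held(rot=6.0,z0=.125,z1=.17):
    p,d=bot.capture('scene');W=world('scene',d)
    s=bot.read_state();c=np.array(s['position'])
    a=np.radians(rot);u=np.array([np.cos(a),np.sin(a)]);v=np.array([-u[1],u[0]])
    hsv=cv2.cvtColor(p,cv2.COLOR_RGB2HSV)
    q=W[...,:2]-c[:2];U=q@u;V=q@v
    m=(W[...,2]>z0)&(W[...,2]<z1)&(abs(U)<.05)&(abs(V)<.06)&(hsv[...,2]>90)&(hsv[...,1]<80)
    print('held n',m.sum(),'U',np.percentile(U[m],[1,50,99]).round(4),'V',np.percentile(V[m],[1,50,99]).round(4),'z',W[m][:,2].min().round(3))
E
python3 -c "
from h import *
held()
held(6,.09,.2)"
```

```text
held n 399 U [-0.0291 -0.0219  0.0164] V [-0.0351 -0.0138  0.0345] z 0.125
held n 648 U [-0.03   -0.0214  0.02  ] V [-0.0345 -0.0169  0.0348] z 0.121
```

Call:
{"method": "jog_arm", "body": {
  "motion": [0.6,25,1.3,0,0,0,0.6,50,1.3,0,0,0,0.6,65,1.3,0,0,0,0.6,78,1.3,0,0,0,0.6,90,1.3,0,0,0,0.6,98,1.3,0,0,0,0.6,105,1.3,0,0,0,0.6,110,1.3,0,0,0,0.6,111,1.3,0,0,0,0.6,111,1.3,0,0,0]
}}

```text
time_s: 9.15
position: [0.6185, 0.2726, 0.0921]
tcp_rot: [[0.105, 0.001, 0.995], [-0.995, 0.0, 0.105], [-0.0, -1.0, 0.001]]
force: [-1.7, -1.2, 2.2]
opening: 0.547
```

Call:
{"method": "jog_arm", "body": {
  "motion": [0,0,0,0,0,0,0,0,0,0,0,0,0,0,0,0,0,0,0,0,0,0,0,0,0,0,0,0,0,0,0,0,0,0,0,0,0,-30,0,0,0,0,0,-80,0,0,0,0,0,-130,0,0,0,0,0,-130,0,0,0,0,0,-130,0,0,0,0],
  "gripper": 1
}}

```text
time_s: 10.52
position: [0.6178, 0.2725, 0.2208]
tcp_rot: [[0.104, -0.001, 0.995], [-0.995, -0.0, 0.104], [0.0, -1.0, -0.001]]
force: [0.1, -1.4, -1.6]
opening: 0.999
```

```bash
python3 look.py 3; python3 -c "
from h import *
rel(.455,.181,.222,75.9)
rel(.460,-.2084,.222,-63.7)
"
```

```text
cap [252.2 268.5] 70 z 0.1149 [0.4558 0.1789]
cap [397.8 268.6] 80 z 0.1154 [ 0.4594 -0.2088]
cap [342.  273.6] 67 z 0.1147 [ 0.4447 -0.061 ]
cap [291.  275.5] 69 z 0.116 [0.438  0.0759]
[395. 269.] 357 [ 459.7 -207.9] 69.2 48.6 27.0 0.0882
[254. 269.] 354 [454.4 181. ] 72.1 47.5 -15.2 0.0879
[341. 274.] 361 [444.3 -59.9] 71.6 47.7 -2.9 0.0881
[292. 276.] 364 [437.3  76. ] 70.9 47.0 0.8 0.0876
t 10.625 [0.6172 0.2723 0.2192] 1.0031145519637812
rel [73.9, -2.1, -170.9] [0.2, -69.9, -0.1] cur jaw 6.0 dyaw 69.9
rel [461.7, -1.8, -206.6] [0.2, 69.7, 0.2] cur jaw 6.0 dyaw -69.7
```

View pics/scene3.png

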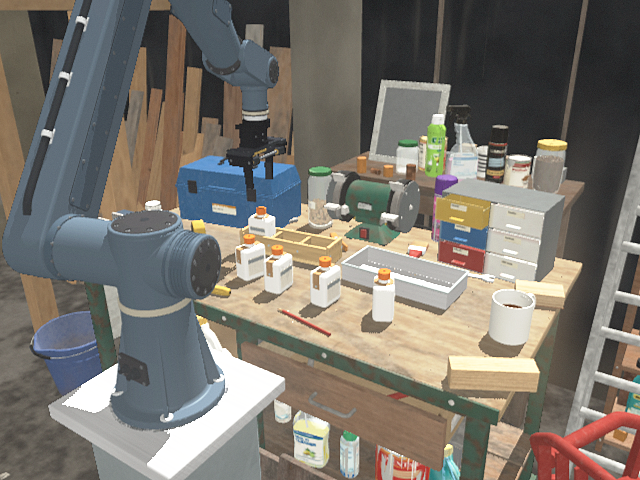

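A stands upright in the left bay, at scene (262,220). Next is the other good bottle, E, with its cap home.

Call:
{"method": "jog_arm", "body": {
  "motion": [40,0,-18,0,7,0,92,0,-41,0,14.5,0,144,0,-64,0,22,0,196,0,-88,0,30,0,248,0,-111,0,38,0,300,0,-134,0,46,0,352,0,-157,0,54,0,404,0,-181,0,62,0,440,0,-197,0,69.5,0,461.7,0,-206.5,0,69.5,0,461.7,0,-206.5,0,69.5,0,461.7,0,-206.5,0,69.5,0,461.7,0,-206.5,0,69.5,0]
}}

```text
time_s: 12.25
position: [0.4612, -0.2069, 0.2207]
tcp_rot: [[-0.894, -0.001, 0.447], [-0.447, 0.001, -0.894], [0.0, -1.0, -0.001]]
force: [0.1, 0.4, -0.1]
opening: 1.005
```

```bash
python3 look.py 4; python3 -c "
from h import *
rel(.460,-.2084,.081,-63.5)
held(6,.02,.09)
"
```

```text
cap [218.7 207.5] 75 z 0.124 [0.6178 0.2725]
cap [252.1 268.7] 66 z 0.1148 [0.4549 0.1793]
cap [342.1 273.7] 65 z 0.1156 [ 0.4443 -0.0609]
cap [290.9 275.6] 64 z 0.1155 [0.4383 0.0753]
[254. 269.] 357 [454.6 180.9] 72.1 48.5 -12.7 0.0877
[341. 274.] 360 [444.2 -59.8] 71.6 47.4 -3.1 0.0876
[292. 276.] 364 [437.3  76. ] 70.9 47.0 1.2 0.0877
t 12.35 [ 0.4614 -0.2071  0.2209] 0.9986215251915957
rel [1.8, 139.9, 0.6] [0.0, 0.1, 0.0] cur jaw -63.4 dyaw -0.1
held n 707 U [-0.0424 -0.0313  0.0203] V [-0.0322 -0.011   0.024 ] z 0.02
```

Call:
{"method": "jog_arm", "body": {
  "motion": [1.8,40,0.6,0,0,0,1.8,80,0.6,0,0,0,1.8,105,0.6,0,0,0,1.8,122,0.6,0,0,0,1.8,133,0.6,0,0,0,1.8,140,0.6,0,0,0,1.8,140,0.6,0,0,0]
}}

```text
time_s: 13.28
position: [0.4599, -0.2094, 0.081]
tcp_rot: [[-0.895, -0.0, 0.446], [-0.446, 0.0, -0.895], [0.0, -1.0, -0.0]]
force: [-0.5, 0.6, -0.6]
opening: 0.998
```

Call:
{"method": "jog_arm", "body": {
  "motion": [0,0,0,0,0,0,0,0,0,0,0,0,0,0,0,0,0,0,0,0,0,0,0,0,0,0,0,0,0,0,0,0,0,0,0,0,0,0,0,0,0,0],
  "gripper": 0
}}

```text
time_s: 14.15
position: [0.4596, -0.209, 0.0811]
tcp_rot: [[-0.895, -0.001, 0.446], [-0.446, 0.001, -0.895], [0.0, -1.0, -0.001]]
force: [-0.3, 2.6, 2.7]
opening: 0.551
```

Call:
{"method": "jog_arm", "body": {
  "motion": [0,-10,0,0,0,0,0,-20,0,0,0,0,0,-40,0,0,0,0,0,-60,0,0,0,0,0,-85,0,0,0,0,0,-110,0,0,0,0,0,-130,0,0,0,0,0,-150,0,0,0,0,0,-160,0,0,0,0,0,-160,0,0,0,0]
}}

```text
time_s: 15.4
position: [0.4599, -0.2095, 0.2415]
tcp_rot: [[-0.895, 0.001, 0.446], [-0.446, -0.001, -0.895], [-0.0, -1.0, 0.001]]
force: [0.6, -0.9, -8.1]
opening: 0.554
```

```bash
python3 -c "
from h import *
s=bot.read_state();print(np.round(s['force'],2),s['opening'],s['position'])
held(26.5,.13,.22)
rel(.637,.086,.242,6)
rel(.637,.086,.091,6)"
```

```text
[ 0.65 -0.89 -8.08] 0.5537404835992735 [ 0.45988502 -0.20954618  0.24149439]
held n 550 U [-0.0378 -0.0323 -0.0223] V [-0.0238  0.0001  0.0238] z 0.163
rel [-290.6, -1.2, -185.0] [0.0, -69.5, -0.0] cur jaw -63.5 dyaw 69.5
rel [-290.6, 149.8, -185.0] [0.0, -69.5, -0.0] cur jaw -63.5 dyaw 69.5
```

Call:
{"method": "jog_arm", "body": {
  "motion": [-25,0,-16,0,-6,0,-60,0,-38,0,-14,0,-97,0,-62,0,-22,0,-134,0,-85,0,-30,0,-171,0,-109,0,-38,0,-208,0,-132,0,-46,0,-240,0,-153,0,-54,0,-268,0,-171,0,-62,0,-285,0,-181,0,-69.5,0,-290.6,0,-185,0,-69.5,0,-290.6,0,-185,0,-69.5,0,-290.6,0,-185,0,-69.5,0,-290.6,0,-185,0,-69.5,0]
}}

```text
time_s: 17.08
position: [0.6371, 0.0848, 0.241]
tcp_rot: [[0.103, -0.0, 0.995], [-0.995, -0.0, 0.103], [0.0, -1.0, -0.0]]
force: [-0.3, -0.2, -7.1]
opening: 0.55
```

```bash
python3 -c "
from h import *
s=bot.read_state();print(np.round(s['force'],2),s['opening'],s['position'])
held(6,.13,.22)
rel(.637,.086,.091,6)"
```

```text
[-0.35 -0.21 -7.08] 0.5497652796440661 [0.63707753 0.08482084 0.2410414 ]
held n 564 U [-0.0295 -0.0223  0.0147] V [-0.0365 -0.0127  0.0342] z 0.162
rel [-1.1, 150.1, -0.0] [0.0, -0.1, 0.0] cur jaw 5.9 dyaw 0.1
```

Call:
{"method": "jog_arm", "body": {
  "motion": [-1.5,40,0,0,0,0,-1.5,75,0,0,0,0,-1.5,95,0,0,0,0,-1.5,112,0,0,0,0,-1.5,125,0,0,0,0,-1.5,135,0,0,0,0,-1.5,143,0,0,0,0,-1.5,149,0,0,0,0,-1.5,151,0,0,0,0,-1.5,151,0,0,0,0]
}}

```text
time_s: 18.38
position: [0.6376, 0.087, 0.0913]
tcp_rot: [[0.105, 0.001, 0.995], [-0.995, -0.0, 0.105], [0.0, -1.0, 0.001]]
force: [-1.4, -1.4, 0.7]
opening: 0.55
```

Call:
{"method": "jog_arm", "body": {
  "motion": [0,0,0,0,0,0,0,0,0,0,0,0,0,0,0,0,0,0,0,0,0,0,0,0,0,0,0,0,0,0,0,0,0,0,0,0,0,-30,0,0,0,0,0,-80,0,0,0,0,0,-130,0,0,0,0,0,-130,0,0,0,0,0,-130,0,0,0,0],
  "gripper": 1
}}

```text
time_s: 19.75
position: [0.6366, 0.0872, 0.2196]
tcp_rot: [[0.104, -0.001, 0.995], [-0.995, -0.0, 0.104], [-0.0, -1.0, -0.001]]
force: [-0.2, 0.7, 0.1]
opening: 0.998
```

```bash
python3 look.py 5; python3 -c "
from h import *
rel(.444,-.0602,.222,88)
"
```

```text
cap [218.6 207.5] 74 z 0.1244 [0.618  0.2726]
cap [342.  273.7] 66 z 0.1149 [ 0.4443 -0.0609]
[341. 274.] 365 [444.2 -60. ] 71.6 47.9 -2.9 0.0876
[294. 276.] 257 [437.4  69.9] 71.0 35.3 0.4 0.0884
t 19.85 [0.636  0.0872 0.2182] 0.9993541127063118
rel [126.6, -3.1, -206.3] [0.2, -82.0, -0.2] cur jaw 6.0 dyaw 82.0
```

View pics/scene5.png

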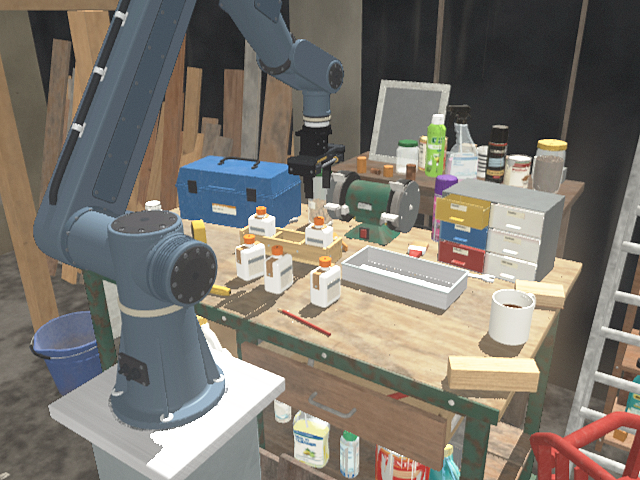

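E stands in the right bay, at scene (319,235). Next are the expired bottles, starting with D at (0.444,-0.060).

Call:
{"method": "jog_arm", "body": {
  "motion": [12,0,-20,0,-8,0,27,0,-44,0,-17,0,42,0,-70,0,-26,0,58,0,-95,0,-36,0,74,0,-121,0,-46,0,90,0,-147,0,-56,0,104,0,-170,0,-66,0,118,0,-192,0,-76,0,126,0,-206,0,-82.5,0,126.5,0,-206,0,-82.5,0,126.5,0,-206,0,-82.5,0,126.5,0,-206,0,-82.5,0]
}}

```text
time_s: 21.35
position: [0.4461, -0.0598, 0.2198]
tcp_rot: [[1.0, -0.0, 0.027], [-0.027, 0.0, 1.0], [-0.0, -1.0, 0.0]]
force: [0.2, -0.0, 1.1]
opening: 0.999
```

```bash
python3 look.py 6; python3 -c "
from h import *
rel(.444,-.0602,.081,88.5)
held(0,.02,.09)
"
```

```text
cap [288.2 201.3] 71 z 0.1248 [0.6365 0.0856]
cap [218.7 207.4] 77 z 0.1243 [0.618  0.2724]
cap [252.2 268.5] 70 z 0.1157 [0.4555 0.1788]
cap [291.  275.5] 66 z 0.1153 [0.4381 0.0748]
[254. 269.] 355 [454.6 180.8] 72.0 48.3 -13.7 0.0877
[292. 276.] 363 [437.3  75.9] 71.0 46.9 0.9 0.0872
t 21.45 [ 0.446  -0.0598  0.2199] 1.0027833212104342
rel [-2.0, 138.9, -0.5] [-0.0, 0.0, 0.0] cur jaw 88.5 dyaw -0.0
held n 794 U [-0.0387 -0.0232  0.0264] V [-0.0261 -0.0189  0.0216] z 0.02
```

Call:
{"method": "jog_arm", "body": {
  "motion": [-2,40,-0.5,0,0,0,-2,80,-0.5,0,0,0,-2,105,-0.5,0,0,0,-2,122,-0.5,0,0,0,-2,133,-0.5,0,0,0,-2,139,-0.5,0,0,0,-2,139,-0.5,0,0,0]
}}

```text
time_s: 22.38
position: [0.4437, -0.0605, 0.081]
tcp_rot: [[1.0, 0.0, 0.026], [-0.026, -0.0, 1.0], [0.0, -1.0, -0.0]]
force: [-0.0, 0.1, -0.3]
opening: 1.007
```

Call:
{"method": "jog_arm", "body": {
  "motion": [0,0,0,0,0,0,0,0,0,0,0,0,0,0,0,0,0,0,0,0,0,0,0,0,0,0,0,0,0,0,0,0,0,0,0,0,0,0,0,0,0,0],
  "gripper": 0
}}

```text
time_s: 23.25
position: [0.4435, -0.0603, 0.0811]
tcp_rot: [[1.0, -0.0, 0.026], [-0.026, 0.0, 1.0], [-0.0, -1.0, 0.0]]
force: [0.1, 1.4, 2.3]
opening: 0.549
```

Call:
{"method": "jog_arm", "body": {
  "motion": [0,-10,0,0,0,0,0,-20,0,0,0,0,0,-40,0,0,0,0,0,-60,0,0,0,0,0,-85,0,0,0,0,0,-110,0,0,0,0,0,-120,0,0,0,0,0,-120,0,0,0,0]
}}

```text
time_s: 24.25
position: [0.4435, -0.0606, 0.2015]
tcp_rot: [[1.0, 0.001, 0.026], [-0.026, -0.001, 1.0], [0.001, -1.0, -0.0]]
force: [0.4, 0.5, -5.6]
opening: 0.548
```

```bash
python3 -c "
from h import *
s=bot.read_state();print(np.round(s['force'],2),s['opening'],s['position'])
held(-1.5,.1,.2)
rel(.6265,-.2663,.202,-1.2)"
```

```text
[ 0.39  0.54 -5.63] 0.5483153102624131 [ 0.44353887 -0.06056903  0.20146614]
held n 807 U [-0.0364 -0.0282  0.033 ] V [-0.0259 -0.0192  0.0214] z 0.122
rel [188.8, -1.4, -201.0] [0.0, 89.7, -0.0] cur jaw 88.5 dyaw -89.7
```

Call:
{"method": "jog_arm", "body": {
  "motion": [12,0,-12,0,6,0,28,0,-30,0,14,0,46,0,-49,0,23,0,65,0,-69,0,32,0,84,0,-89,0,41,0,103,0,-109,0,50,0,122,0,-129,0,59,0,141,0,-150,0,68,0,160,0,-170,0,77,0,176,0,-188,0,84,0,189,0,-201,0,89.7,0,189,0,-201,0,89.7,0,189,0,-201,0,89.7,0,189,0,-201,0,89.7,0]
}}

```text
time_s: 26.05
position: [0.6263, -0.2653, 0.2004]
tcp_rot: [[-0.02, -0.002, 1.0], [-1.0, 0.001, -0.02], [-0.001, -1.0, -0.002]]
force: [-0.0, -0.4, -5.5]
opening: 0.549
```

```bash
python3 -c "
from h import *
s=bot.read_state();print(np.round(s['force'],2),s['opening'],s['position'])
held(-1.2,.1,.2)
rel(.6265,-.2663,.084,-1.2)"
```

```text
[-0.03 -0.37 -5.5 ] 0.5494144649676371 [ 0.62630049 -0.26530947  0.20037619]
held n 899 U [-0.029  -0.0222  0.0143] V [-0.0359 -0.014   0.0321] z 0.121
rel [0.9, 116.7, 0.1] [0.1, 0.1, -0.0] cur jaw -1.1 dyaw -0.1
```

Call:
{"method": "jog_arm", "body": {
  "motion": [1,25,0,0,0,0,1,55,0,0,0,0,1,75,0,0,0,0,1,90,0,0,0,0,1,100,0,0,0,0,1,108,0,0,0,0,1,114,0,0,0,0,1,117,0,0,0,0,1,117,0,0,0,0]
}}

```text
time_s: 27.22
position: [0.6275, -0.2676, 0.0844]
tcp_rot: [[-0.021, 0.001, 1.0], [-1.0, -0.0, -0.021], [0.0, -1.0, 0.001]]
force: [0.4, -0.5, -5.9]
opening: 0.549
```

Call:
{"method": "jog_arm", "body": {
  "motion": [0,1,0,0,0,0,0,1.5,0,0,0,0,0,1.5,0,0,0,0]
}}

```text
time_s: 27.6
position: [0.6277, -0.2677, 0.0842]
tcp_rot: [[-0.021, 0.001, 1.0], [-1.0, -0.001, -0.021], [0.001, -1.0, 0.001]]
force: [-2.4, 1.4, 6.3]
opening: 0.551
```

Call:
{"method": "jog_arm", "body": {
  "motion": [0,0,0,0,0,0,0,0,0,0,0,0,0,0,0,0,0,0,0,0,0,0,0,0,0,0,0,0,0,0,0,0,0,0,0,0,0,-20,0,0,0,0,0,-40,0,0,0,0,0,-40,0,0,0,0,0,-40,0,0,0,0],
  "gripper": 1
}}

```text
time_s: 28.85
position: [0.6272, -0.2674, 0.1232]
tcp_rot: [[-0.021, 0.001, 1.0], [-1.0, -0.0, -0.021], [0.0, -1.0, 0.001]]
force: [-0.0, -1.1, -0.2]
opening: 1.001
```

Call:
{"method": "jog_arm", "body": {
  "motion": [0,0,0,0,0,0,0,0,0,0,0,0,0,0,0,0,0,0,0,0,0,0,0,0,0,0,0,0,0,0,0,0,0,0,0,0,0,0,0,0,0,0,0,0,0,0,0,0,0,0,0,0,0,0],
  "gripper": 0
}}

```text
time_s: 29.98
position: [0.6276, -0.2675, 0.1227]
tcp_rot: [[-0.021, 0.001, 1.0], [-1.0, -0.0, -0.021], [0.0, -1.0, 0.001]]
force: [1.2, -0.2, -0.3]
opening: 0.299
```

Call:
{"method": "jog_arm", "body": {
  "motion": [0,-3,0,0,0,0,0,-6,0,0,0,0,0,-9,0,0,0,0,0,-12,0,0,0,0,0,-12.5,0,0,0,0,0,-12.5,0,0,0,0]
}}

```text
time_s: 30.72
position: [0.6264, -0.2671, 0.1346]
tcp_rot: [[-0.021, -0.002, 1.0], [-1.0, 0.001, -0.021], [-0.001, -1.0, -0.002]]
force: [0.2, -0.6, -1.8]
opening: 0.299
```

Call:
{"method": "jog_arm", "body": {
  "motion": [0,0,0,0,0,0,0,0,0,0,0,0,0,0,0,0,0,0,0,0,0,0,0,0,0,0,0,0,0,0,0,0,0,0,0,0,0,0,0,0,0,0,0,-40,0,0,0,0,0,-90,0,0,0,0,0,-90,0,0,0,0,0,-90,0,0,0,0],
  "gripper": 1
}}

```text
time_s: 32.1
position: [0.6268, -0.2672, 0.2249]
tcp_rot: [[-0.021, -0.0, 1.0], [-1.0, 0.0, -0.021], [-0.0, -1.0, -0.0]]
force: [0.4, -0.0, -0.3]
opening: 0.999
```

```bash
python3 look.py 7; python3 -c "
from h import *
rel(.4373,.076,.222,91)
"
```

```text
cap [288.1 202. ] 54 z 0.1253 [0.6339 0.0863]
cap [221.3 205.4] 61 z 0.1241 [0.6237 0.2661]
cap [252. 269.] 53 z 0.1151 [0.4538 0.1796]
[254. 269.] 352 [454.6 181. ] 71.9 47.6 -13.3 0.0878
t 32.2 [ 0.6262 -0.2668  0.2234] 1.0010676961451521
rel [-338.8, 2.5, -196.1] [0.2, 87.8, 0.0] cur jaw -1.2 dyaw -87.8
```

View pics/scene7.png

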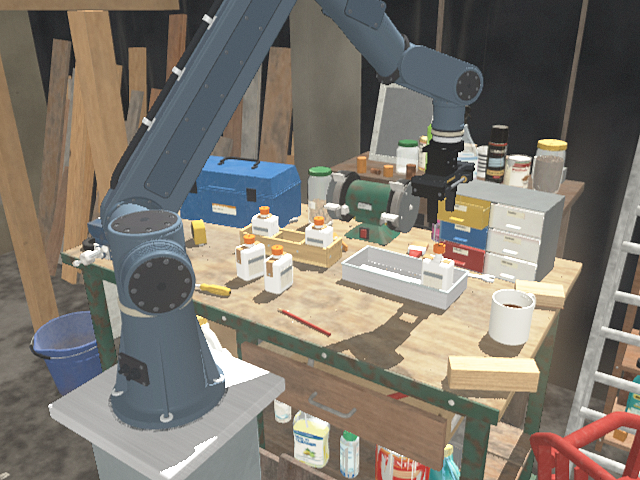

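The strip-tagged bottle stands in the tray at scene (437,265) with its cap up. A's cap reads a few pixels off, so I'll check that.

```bash
python3 -c "
import cv2
p=cv2.imread('pics/top7.png');cv2.imwrite('pics/t7c.png',cv2.resize(p[170:310,180:450],None,fx=2.9,fy=2.9,interpolation=cv2.INTER_CUBIC))"
```

```text
(no output)
```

View pics/t7c.png

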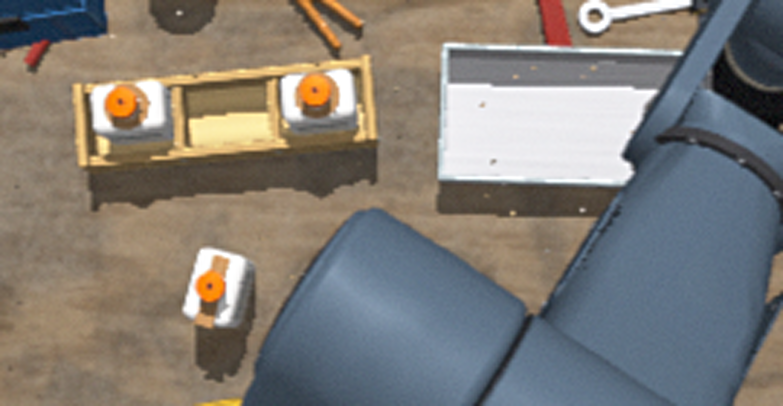

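Call:
{"method": "jog_arm", "body": {
  "motion": [-25,0,-14,0,7,0,-62,0,-36,0,16,0,-100,0,-58,0,26,0,-140,0,-81,0,36,0,-180,0,-104,0,46,0,-220,0,-127,0,56,0,-260,0,-150,0,66,0,-295,0,-171,0,76,0,-325,0,-188,0,84,0,-338.8,0,-196,0,87.8,0,-338.8,0,-196,0,87.8,0,-338.8,0,-196,0,87.8,0,-338.8,0,-196,0,87.8,0]
}}

```text
time_s: 33.83
position: [0.4389, 0.0747, 0.2248]
tcp_rot: [[-1.0, -0.0, 0.017], [-0.017, -0.0, -1.0], [0.0, -1.0, 0.0]]
force: [0.0, -0.3, -0.1]
opening: 1.005
```

```bash
python3 look.py 8; python3 -c "
from h import *
rel(.4373,.076,.081,91)
held(1,.02,.09)
"
```

```text
cap [288.2 201.7] 64 z 0.1249 [0.6351 0.0853]
cap [221.5 204.9] 77 z 0.1248 [0.6251 0.2654]
cap [421.2 206.4] 67 z 0.1304 [ 0.6246 -0.2692]
t 33.925 [0.4388 0.0748 0.2249] 1.0010472023979282
rel [1.5, 143.9, -1.2] [-0.0, -0.1, 0.0] cur jaw -89.1 dyaw 0.1
held n 740 U [-0.0396 -0.0223  0.0297] V [-0.0246 -0.0179  0.0233] z 0.02
```

View pics/scene8.png

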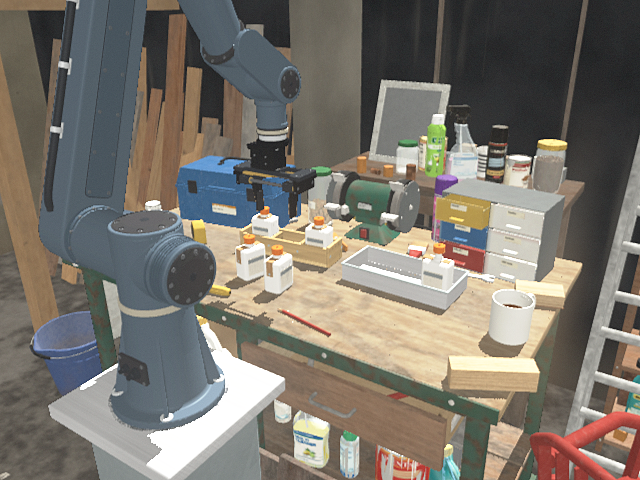

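D's cap top reads 0.130 m, against an expected 0.129 when up, so it is open. Grip C.

Call:
{"method": "jog_arm", "body": {
  "motion": [1.5,40,-1.2,0,0,0,1.5,80,-1.2,0,0,0,1.5,108,-1.2,0,0,0,1.5,125,-1.2,0,0,0,1.5,137,-1.2,0,0,0,1.5,144,-1.2,0,0,0,1.5,144,-1.2,0,0,0]
}}

```text
time_s: 34.85
position: [0.437, 0.0765, 0.081]
tcp_rot: [[-1.0, -0.0, 0.017], [-0.017, -0.0, -1.0], [0.0, -1.0, 0.0]]
force: [0.0, -1.2, -0.5]
opening: 1.005
```

Call:
{"method": "jog_arm", "body": {
  "motion": [0,0,0,0,0,0,0,0,0,0,0,0,0,0,0,0,0,0,0,0,0,0,0,0,0,0,0,0,0,0,0,0,0,0,0,0,0,0,0,0,0,0],
  "gripper": 0
}}

```text
time_s: 35.72
position: [0.4369, 0.0766, 0.0812]
tcp_rot: [[-1.0, 0.0, 0.017], [-0.017, -0.0, -1.0], [-0.0, -1.0, 0.0]]
force: [-0.4, -0.6, 2.5]
opening: 0.552
```

Call:
{"method": "jog_arm", "body": {
  "motion": [0,-10,0,0,0,0,0,-20,0,0,0,0,0,-40,0,0,0,0,0,-60,0,0,0,0,0,-85,0,0,0,0,0,-110,0,0,0,0,0,-120,0,0,0,0,0,-120,0,0,0,0]
}}

```text
time_s: 36.72
position: [0.4368, 0.0766, 0.2015]
tcp_rot: [[-1.0, 0.001, 0.017], [-0.017, -0.0, -1.0], [-0.001, -1.0, 0.0]]
force: [-0.8, -0.4, -6.0]
opening: 0.555
```

```bash
python3 -c "
from h import *
s=bot.read_state();print(np.round(s['force'],2),s['opening'],s['position'])
held(1,.1,.2)
rel(.6283,-.1783,.202,-1.2)"
```

```text
[-0.77 -0.39 -5.96] 0.5546413050783102 [0.43681107 0.07661328 0.20146945]
held n 735 U [-0.0368 -0.0276  0.0336] V [-0.0263 -0.0202  0.0201] z 0.122
rel [-187.5, -1.3, 258.2] [0.0, -87.8, 0.0] cur jaw -89.0 dyaw 87.8
```

Call:
{"method": "jog_arm", "body": {
  "motion": [-12,0,15,0,-6,0,-28,0,38,0,-14,0,-46,0,63,0,-23,0,-65,0,90,0,-32,0,-84,0,116,0,-41,0,-103,0,142,0,-50,0,-122,0,168,0,-59,0,-141,0,194,0,-68,0,-160,0,220,0,-77,0,-176,0,243,0,-84,0,-187.5,0,258,0,-87.8,0,-187.5,0,258,0,-87.8,0,-187.5,0,258,0,-87.8,0,-187.5,0,258,0,-87.8,0]
}}

```text
time_s: 38.52
position: [0.6278, -0.1769, 0.2004]
tcp_rot: [[-0.021, -0.002, 1.0], [-1.0, 0.001, -0.021], [-0.001, -1.0, -0.002]]
force: [0.5, -0.2, -6.1]
opening: 0.552
```

```bash
python3 -c "
from h import *
s=bot.read_state();print(np.round(s['force'],2),s['opening'],s['position'])
held(-1.2,.1,.2)
rel(.6283,-.1783,.084,-1.2)"
```

```text
[ 0.51 -0.25 -6.13] 0.5515691192070613 [ 0.62783221 -0.17690554  0.20042856]
held n 807 U [-0.03   -0.0225  0.0139] V [-0.0356 -0.0115  0.033 ] z 0.121
rel [1.3, 116.7, 0.4] [0.1, 0.0, -0.0] cur jaw -1.2 dyaw -0.0
```

Call:
{"method": "jog_arm", "body": {
  "motion": [1,25,0,0,0,0,1,55,0,0,0,0,1,75,0,0,0,0,1,90,0,0,0,0,1,100,0,0,0,0,1,108,0,0,0,0,1,114,0,0,0,0,1,117.5,0,0,0,0,1,118.5,0,0,0,0,1,118.5,0,0,0,0]
}}

```text
time_s: 39.83
position: [0.6289, -0.1792, 0.0842]
tcp_rot: [[-0.021, 0.001, 1.0], [-1.0, -0.0, -0.021], [0.0, -1.0, 0.001]]
force: [-3.5, 0.5, 4.5]
opening: 0.553
```

Call:
{"method": "jog_arm", "body": {
  "motion": [0,0,0,0,0,0,0,0,0,0,0,0,0,0,0,0,0,0,0,0,0,0,0,0,0,0,0,0,0,0,0,0,0,0,0,0,0,-20,0,0,0,0,0,-39,0,0,0,0,0,-39,0,0,0,0,0,-39,0,0,0,0],
  "gripper": 1
}}

```text
time_s: 41.08
position: [0.6288, -0.1791, 0.1221]
tcp_rot: [[-0.021, 0.001, 1.0], [-1.0, -0.0, -0.021], [0.0, -1.0, 0.001]]
force: [0.1, 0.6, 0.1]
opening: 0.998
```

Call:
{"method": "jog_arm", "body": {
  "motion": [0,0,0,0,0,0,0,0,0,0,0,0,0,0,0,0,0,0,0,0,0,0,0,0,0,0,0,0,0,0,0,0,0,0,0,0,0,0,0,0,0,0,0,0,0,0,0,0,0,0,0,0,0,0],
  "gripper": 0
}}

```text
time_s: 42.2
position: [0.6288, -0.1791, 0.1216]
tcp_rot: [[-0.021, 0.0, 1.0], [-1.0, -0.0, -0.021], [0.0, -1.0, 0.0]]
force: [0.5, 0.2, 0.1]
opening: 0.301
```

Call:
{"method": "jog_arm", "body": {
  "motion": [0,-3,0,0,0,0,0,-6,0,0,0,0,0,-9,0,0,0,0,0,-12,0,0,0,0,0,-12.5,0,0,0,0,0,-12.5,0,0,0,0]
}}

```text
time_s: 42.95
position: [0.628, -0.1787, 0.1334]
tcp_rot: [[-0.021, -0.002, 1.0], [-1.0, 0.001, -0.021], [-0.001, -1.0, -0.002]]
force: [-0.4, 0.4, -4.2]
opening: 0.302
```

Call:
{"method": "jog_arm", "body": {
  "motion": [0,0,0,0,0,0,0,0,0,0,0,0,0,0,0,0,0,0,0,0,0,0,0,0,0,0,0,0,0,0,0,0,0,0,0,0,0,0,0,0,0,0,0,-40,0,0,0,0,0,-90,0,0,0,0,0,-90,0,0,0,0,0,-90,0,0,0,0],
  "gripper": 1
}}

```text
time_s: 44.32
position: [0.6284, -0.1789, 0.2239]
tcp_rot: [[-0.021, -0.0, 1.0], [-1.0, 0.0, -0.021], [-0.0, -1.0, -0.0]]
force: [0.4, 0.4, -1.1]
opening: 1.001
```

```bash
python3 look.py 9; python3 -c "
from h import *
rel(.4546,.181,.224,76.2)
"
```

```text
cap [288.4 201.8] 60 z 0.1252 [0.6351 0.086 ]
cap [221.3 205.4] 64 z 0.1245 [0.6234 0.2657]
t 44.425 [ 0.6278 -0.1787  0.2225] 0.9991948749879752
rel [-355.9, -0.5, -180.7] [0.1, -77.4, -0.2] cur jaw -1.2 dyaw 77.4
```

View pics/scene9.png

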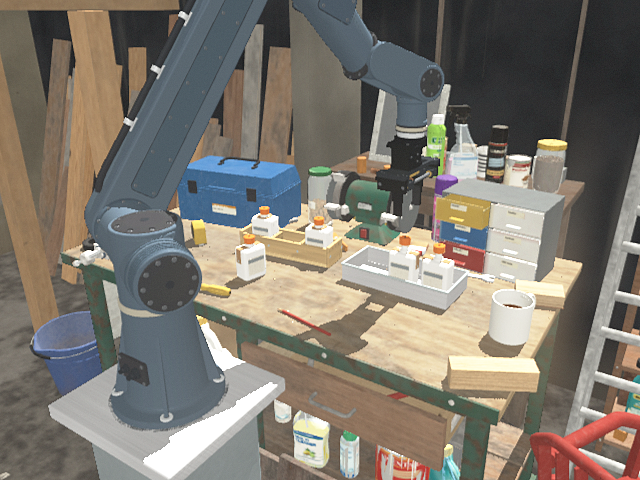

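Two strip bottles stand in the tray at scene (404,262) and (437,265) with caps up. The last one, B, is still on the bench at (251,260).

Call:
{"method": "jog_arm", "body": {
  "motion": [-25,0,-13,0,-6,0,-65,0,-33,0,-14,0,-108,0,-55,0,-23,0,-151,0,-77,0,-32,0,-194,0,-98,0,-41,0,-237,0,-120,0,-50,0,-280,0,-142,0,-59,0,-320,0,-162,0,-68,0,-345,0,-175,0,-77.4,0,-356,0,-180.7,0,-77.4,0,-356,0,-180.7,0,-77.4,0,-356,0,-180.7,0,-77.4,0,-356,0,-180.7,0,-77.4,0]
}}

```text
time_s: 46.05
position: [0.4563, 0.1797, 0.2239]
tcp_rot: [[0.971, 0.0, 0.241], [-0.241, -0.0, 0.971], [0.0, -1.0, -0.0]]
force: [0.7, -0.7, -0.1]
opening: 0.999
```

```bash
python3 look.py 10; python3 -c "
from h import *
rel(.4546,.181,.081,76.2)
held(-13.8,.02,.09)
"
```

```text
cap [288.3 201.5] 65 z 0.1258 [0.6358 0.0855]
cap [221.5 205. ] 75 z 0.1243 [0.6244 0.2651]
cap [387.1 206. ] 61 z 0.1297 [ 0.625  -0.1787]
cap [421.1 206.6] 66 z 0.1301 [ 0.6248 -0.2688]
t 46.15 [0.4561 0.1799 0.224 ] 1.0010565469169823
rel [-1.8, 143.0, 0.7] [0.0, -0.1, 0.0] cur jaw 76.1 dyaw 0.1
held n 736 U [-0.039  -0.0131  0.0315] V [-0.0269 -0.0197  0.0199] z 0.02
```

View pics/scene10.png

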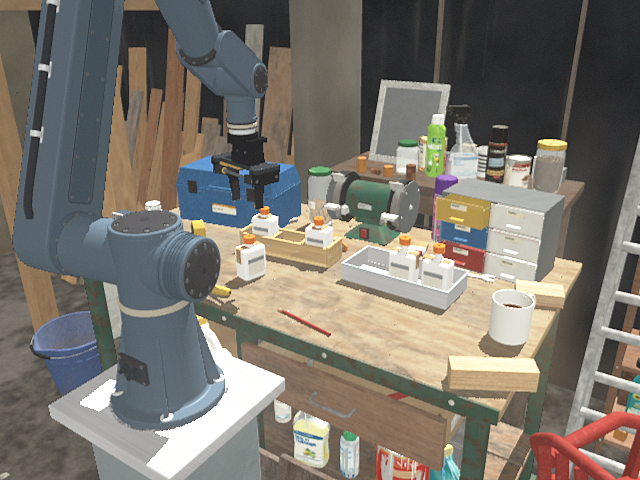

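B is still in place at scene (251,260), and both tray caps read 0.130 m. Descend and grip.

Call:
{"method": "jog_arm", "body": {
  "motion": [-1.8,40,0.7,0,0,0,-1.8,80,0.7,0,0,0,-1.8,108,0.7,0,0,0,-1.8,125,0.7,0,0,0,-1.8,137,0.7,0,0,0,-1.8,143,0.7,0,0,0,-1.8,143,0.7,0,0,0]
}}

```text
time_s: 47.08
position: [0.4542, 0.1817, 0.081]
tcp_rot: [[0.971, 0.0, 0.239], [-0.239, -0.0, 0.971], [0.0, -1.0, 0.0]]
force: [-0.6, 0.2, 0.8]
opening: 1.001
```

Call:
{"method": "jog_arm", "body": {
  "motion": [0,0,0,0,0,0,0,0,0,0,0,0,0,0,0,0,0,0,0,0,0,0,0,0,0,0,0,0,0,0,0,0,0,0,0,0,0,0,0,0,0,0],
  "gripper": 0
}}

```text
time_s: 47.95
position: [0.4541, 0.1817, 0.0811]
tcp_rot: [[0.971, 0.0, 0.239], [-0.239, 0.0, 0.971], [0.0, -1.0, 0.0]]
force: [-0.5, -0.7, 2.1]
opening: 0.552
```

Call:
{"method": "jog_arm", "body": {
  "motion": [0,-10,0,0,0,0,0,-20,0,0,0,0,0,-40,0,0,0,0,0,-60,0,0,0,0,0,-85,0,0,0,0,0,-110,0,0,0,0,0,-120,0,0,0,0,0,-120,0,0,0,0]
}}

```text
time_s: 48.95
position: [0.4539, 0.1817, 0.2014]
tcp_rot: [[0.971, 0.001, 0.239], [-0.239, 0.0, 0.971], [0.001, -1.0, 0.0]]
force: [0.0, -0.2, -6.8]
opening: 0.547
```

```bash
python3 -c "
from h import *
s=bot.read_state();print(np.round(s['force'],2),s['opening'],s['position'])
held(-13.8,.1,.2)
rel(.6301,-.0903,.202,-1.2)"
```

```text
[ 0.03 -0.25 -6.84] 0.5474863437970228 [0.4539351  0.18174563 0.20138418]
held n 751 U [-0.0357 -0.0165  0.034 ] V [-0.0279 -0.021   0.0204] z 0.122
rel [236.5, -1.5, -221.9] [0.1, 77.4, -0.0] cur jaw 76.2 dyaw -77.4
```

Call:
{"method": "jog_arm", "body": {
  "motion": [15,0,-14,0,5,0,37,0,-35,0,12,0,62,0,-58,0,20,0,87,0,-82,0,28,0,112,0,-105,0,36,0,137,0,-128,0,45,0,162,0,-152,0,53,0,187,0,-175,0,61,0,210,0,-197,0,69,0,228,0,-214,0,75,0,236.5,0,-222,0,77.4,0,236.5,0,-222,0,77.4,0,236.5,0,-222,0,77.4,0,236.5,0,-222,0,77.4,0]
}}

```text
time_s: 50.75
position: [0.63, -0.0891, 0.2009]
tcp_rot: [[-0.019, -0.001, 1.0], [-1.0, 0.001, -0.019], [-0.001, -1.0, -0.001]]
force: [-0.1, 0.2, -7.0]
opening: 0.55
```

```bash
python3 -c "
from h import *
s=bot.read_state();print(np.round(s['force'],2),s['opening'],s['position'])
held(-1.2,.1,.2)
rel(.6301,-.0903,.084,-1.2)"
```

```text
[-0.09  0.19 -6.99] 0.5504469441436645 [ 0.63001085 -0.08913387  0.20091445]
held n 791 U [-0.0299 -0.022   0.0154] V [-0.0372 -0.017   0.0313] z 0.122
rel [1.0, 117.1, -0.0] [0.0, 0.1, -0.0] cur jaw -1.1 dyaw -0.1
```

Call:
{"method": "jog_arm", "body": {
  "motion": [0,25,0,0,0,0,0,55,0,0,0,0,0,75,0,0,0,0,0,90,0,0,0,0,0,100,0,0,0,0,0,108,0,0,0,0,0,114,0,0,0,0,0,117.5,0,0,0,0,0,118.5,0,0,0,0,0,118.5,0,0,0,0]
}}

```text
time_s: 52.05
position: [0.6309, -0.0904, 0.0842]
tcp_rot: [[-0.021, 0.001, 1.0], [-1.0, -0.0, -0.021], [0.0, -1.0, 0.001]]
force: [-3.4, 0.1, 6.8]
opening: 0.55
```

Call:
{"method": "jog_arm", "body": {
  "motion": [0,0,0,0,0,0,0,0,0,0,0,0,0,0,0,0,0,0,0,0,0,0,0,0,0,0,0,0,0,0,0,0,0,0,0,0,0,-20,0,0,0,0,0,-39,0,0,0,0,0,-39,0,0,0,0,0,-39,0,0,0,0],
  "gripper": 1
}}

```text
time_s: 53.3
position: [0.6307, -0.0903, 0.1221]
tcp_rot: [[-0.021, 0.001, 1.0], [-1.0, -0.0, -0.021], [0.0, -1.0, 0.001]]
force: [-0.9, -0.7, 0.6]
opening: 0.995
```

Call:
{"method": "jog_arm", "body": {
  "motion": [0,0,0,0,0,0,0,0,0,0,0,0,0,0,0,0,0,0,0,0,0,0,0,0,0,0,0,0,0,0,0,0,0,0,0,0,0,0,0,0,0,0,0,0,0,0,0,0,0,0,0,0,0,0],
  "gripper": 0
}}

```text
time_s: 54.42
position: [0.6309, -0.0903, 0.1216]
tcp_rot: [[-0.021, 0.0, 1.0], [-1.0, -0.0, -0.021], [0.0, -1.0, 0.0]]
force: [1.5, 1.0, -0.4]
opening: 0.299
```

Call:
{"method": "jog_arm", "body": {
  "motion": [0,-3,0,0,0,0,0,-6,0,0,0,0,0,-9,0,0,0,0,0,-12,0,0,0,0,0,-12.5,0,0,0,0,0,-12.5,0,0,0,0]
}}

```text
time_s: 55.18
position: [0.6297, -0.09, 0.1334]
tcp_rot: [[-0.021, -0.002, 1.0], [-1.0, 0.001, -0.021], [-0.001, -1.0, -0.003]]
force: [-0.2, 1.3, -4.6]
opening: 0.303
```

Call:
{"method": "jog_arm", "body": {
  "motion": [0,0,0,0,0,0,0,0,0,0,0,0,0,0,0,0,0,0,0,0,0,0,0,0,0,0,0,0,0,0,0,0,0,0,0,0,0,0,0,0,0,0,0,-40,0,0,0,0,0,-90,0,0,0,0,0,-110,0,0,0,0,0,-110,0,0,0,0,0,-110,0,0,0,0],
  "gripper": 1
}}

```text
time_s: 56.68
position: [0.6299, -0.09, 0.2428]
tcp_rot: [[-0.021, -0.002, 1.0], [-1.0, 0.001, -0.021], [-0.001, -1.0, -0.002]]
force: [0.5, 0.9, 0.0]
opening: 1.001
```

```bash
python3 -c "
from h import *
rel(.45,.08,.25,-1.2)
"
```

```text
rel [-166.2, -6.7, -183.4] [0.1, -0.0, -0.0] cur jaw -1.2 dyaw 0.0
```

Call:
{"method": "jog_arm", "body": {
  "motion": [-40,-5,-45,0,0,0,-80,-5,-90,0,0,0,-120,-5,-135,0,0,0,-166,-5,-183,0,0,0,-166,-5,-183,0,0,0,-166,-5,-183,0,0,0]
}}

```text
time_s: 57.42
position: [0.4512, 0.0797, 0.2484]
tcp_rot: [[-0.02, -0.001, 1.0], [-1.0, -0.0, -0.02], [0.0, -1.0, -0.001]]
force: [-0.1, 0.6, 0.3]
opening: 1.002
```

```bash
python3 look.py 11
python3 - <<'E'
from h import *
p,d=bot.capture('top');W=world('top',d)
def loc(n,c,a,pts):
    a=np.radians(a);u=np.array([np.cos(a),np.sin(a)]);v=np.array([-u[1],u[0]])
    for q in pts: print(n,((np.array(q)-c)@u).round(4),((np.array(q)-c)@v).round(4))
caps=[b[4] for b in bottles(p,d)[1]]
loc('rack',np.array([.6272,.1795]),6,[c for c in caps if c[1]>0])
loc('tray',np.array([.6283,-.1783]),-1.2,[c for c in caps if c[1]<0])
for r in rects(W,.083,.105,(.56,.70,-.33,.33)): print(*r)
for r in rects(W,.05,.1,(.45,.62,-.6,-.36)): print('mug',*r)
for r in rects(W,.05,.075,(.45,.62,.36,.55)): print('tape',*r)
c=np.vstack([cv2.resize(cv2.cvtColor(p,4)[170:260,180:450],None,fx=2.9,fy=2.9),cv2.resize(cv2.imread('pics/scene11.png')[190:320,225:495],None,fx=2.9,fy=2.9)[:330]])
cv2.imwrite('pics/fin.png',c[:600])
E
```

```text
cap [288.1 201.4] 66 z 0.1248 [0.6356 0.0861]
cap [221.4 204.9] 74 z 0.1249 [0.6251 0.2657]
cap [354.7 205.1] 60 z 0.1301 [ 0.6269 -0.0925]
cap [387.2 206.1] 59 z 0.1307 [ 0.6253 -0.1786]
cap [421.  206.6] 60 z 0.13 [ 0.6241 -0.2685]
t 57.525 [0.4525 0.0788 0.2487] 1.000023269832347
rack -0.0012 -0.0937
rack 0.0058 0.0855
tray -0.0036 0.0852
tray -0.0034 0.0001
tray -0.0019 -0.0908
[289. 204.] 350 [637.6  86.3] 70.1 49.4 -82.1 0.0973
[224. 207.] 351 [624.9 266.2] 69.8 49.1 -82.4 0.0976
[353. 208.] 341 [628.6 -90.7] 72.2 45.0 89.8 0.0911
[384. 209.] 342 [ 627.  -178.5] 70.8 45.2 -89.6 0.0912
[416. 209.] 346 [ 626.3 -267. ] 72.0 47.6 89.0 0.0913
mug [494. 244.] 963 [ 534.7 -485.8] 106.5 84.4 -54.1 0.0585
tape [154. 233.] 245 [553.9 469.1] 57.3 37.1 55.2 0.0593
```

View pics/fin.png

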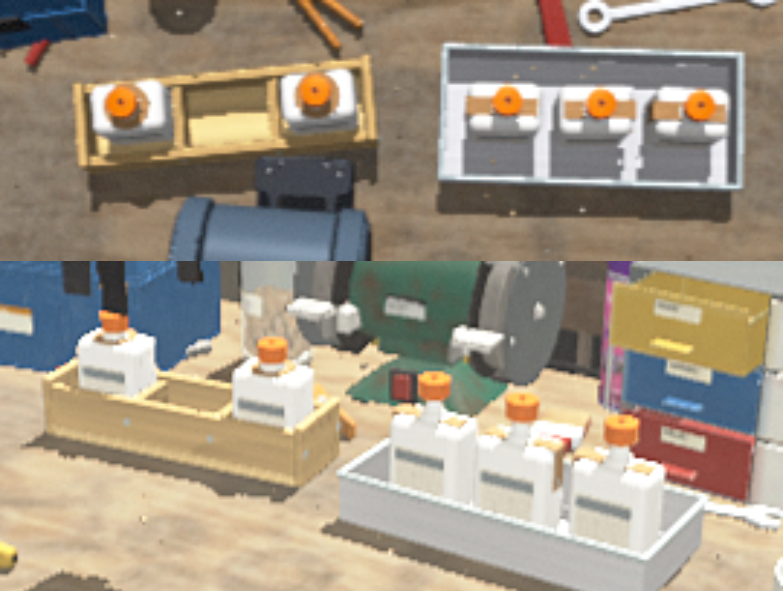

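Two round-tag bottles stand in the rack with caps home, cap tops at 0.125 m. Three strip-tag bottles stand in the tray with caps up, at 0.130 m. The mug and tape measure haven't moved, so I'm handing in.

```bash
python3 -c "
from rig import bot
print(bot.hand_in())"
```

```text
the job is handed in; nothing more can be done
None
```

I found five bottles, put them all where they belong, and handed the job in at about 58 s of the 210 s; no verdict is reported.

- **Good bottles (two, round tag):** One had its cap up, so I pushed that home before lifting it. Both now stand upright in the outer rack bays. Their cap tops read 0.125 m, against 0.124 m expected when home.
- **Expired bottles (three, strip tag):** I lifted them with caps shut, stood them in the waste tray and then pulled the caps up. Their cap tops read about 0.130 m, against 0.129 m expected when fully up.
- **Last checks:** All bottle tops are within about 1 mm of the height they should have when standing on the rack or tray floor. All five bottles are within the position limits. The mug and tape measure read the same positions as at the start, and the gripper was clear with nothing held.

The bottle in the left bay shifted about 9 mm between pictures while the arm was elsewhere. It stayed in its bay, 6 mm off the rack's centre line (20 mm allowed), so I left it.

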